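# Wind the extractor timer past its top mark and set it to 20 minutes

### The arm

A 6-joint arm with a two-finger parallel gripper is mounted at the origin on the work surface. World frame = base frame: x ahead of the robot, y to its left, z up, the work surface at z = 0. Lengths are in m, angles in rad, forces in N, time in s.
With the tool pointing down it reaches from about 0.35 to 0.775 m from the base axis. Payload 5.5 kg.
Tool frame: the origin (TCP) lies at the very end of the fingers, on their centre line; the grasp point (between the pads) lies 19 mm behind it; z points along the fingers, y is the direction in which the jaws open and shut (so a half turn about z gives the same grasp; the last joint's range is limited). The gripper opens to 85 mm and grips with 20 to 120 N. Pads are 22 mm wide; open, the fingers measure 114 mm over their backs; the gripper's body (76 mm by 85 mm) begins 54 mm behind the grasp point. The pads swing forward as they close: fully open they stand 13 mm farther back than shut.
Start: joints at [1.15, 0.313, 0.046, 1.304, 0, 1.431], TCP at [0.159, 0.553, 0.231] pointing down, gripper open.
Joint ranges: [-2.76, 2.76], [-0.86, 1.69], [-1.03, 1.26], [-2.2, 2.34], [-1.47, 1.5], [-3.14, 3.14]. Speed limits (rad/s): [2.57, 2.57, 3.14, 3.14, 3.14, 3.14].

### API

Orientations are given as a unit quaternion [w, x, y, z].
In Python, from workcell import get_state, imaging, env, spotter gives the robot as it stands.
- The arm moves only by the tool play_rows, never from a script. Its argument "moves" is a list of rows, each an object with "claw": the finger opening in cm, from 0 to 8.54; "delta_pos": the shift along the tool's x, y, z in cm, a list of three; "twist": the turn about the tool's z in degrees. A call has 1 to 12 rows; each row is the pose to reach, as a shift and turn from the pose commanded when the call began, along the tool's axes at that moment; what a row does not reach only later rows make up. A row lasts 1/8 s, in which the tool goes at most 62.5 mm and 10.7 degrees, less where a joint would pass 70% of its speed; a pose out of reach is approached as far as the arm can. A call with a gripper value outside its range is refused whole. The fingers move at their own pace and stop on an object; "force" is the grip in N (left out, the last holds). Time passes only in rows, so rows that repeat a pose let the fingers close. It gives the time, the measured TCP pose, the force and the opening at its end, in the units of the state.
- get_state(): the state, without advancing time (a new reading comes with each control period).
- imaging.read_camera(name): name is "scene" or "top"; returns the picture (480x640x3 uint8, red, green, blue); there is no depth.
- imaging.camera_info(name): a dict with "fx", "fy", "cx", "cy" (pixels), "world_to_cam" (4x4, takes a point from world to camera coordinates). Camera axes: x right, y down, z forward; pixel columns grow to the right and rows downward; lengths in m; the calibration is good to about 2 mm. A picture is of the moment at which its call begins. camera_info takes no time and is no camera call.
- env.hand_in(): hands the job in, once; it reports no verdict.
Trained networks look in the newest picture that a camera, given by its name, has taken for a name from the list of things; names that differ only in an ending like _2 or _b are one class to them, and where a whole thing is asked for, a point or a joint stands for the part that bears it (a point fixed in the world has none). Each returns a list of dicts, best first, with "conf" (0 to 1); they miss things now and then, are a little off and sometimes report something else, mostly with a low value. They report only what shows in the picture. A call takes as long as a camera call. They do not tell look-alikes from the thing itself.
- spotter.spot_in(camera, query): "extent" ([left, top, right, bottom] in pixels, round what is visible of it).
The state is a dict: "clock": time; "joint_pos": joint angles; "qvel": joint speeds; "tau": joint torques, N m; "tcp_pos": TCP position; "orientation": TCP orientation; "wrist_force": force on the tool from outside, world axes, zero at the start; "ft_torque": the same for the moment, N m; "finger_gap": finger opening in m.
Only numpy, scipy, OpenCV 4.12 (cv2) and the standard library are available. Lean on these libraries where they do the work, as an engineer would, in place of code of your own. Each camera call takes 0.05 s, during which the arm holds its last target. There are 200 camera calls.

### The job

Set the polishing bench's extractor timer, the one with the yellow knob, to 20 minutes. First wind it clockwise past the red 30-minute top mark until you feel it lean firmly on its springy inner stop, without wrenching it, then turn it back down to the green 20-minute mark and let go. Leave the black-knobbed timer and everything else on the bench alone.

Things in the scene. Friction and masses are not known exactly. Their poses are not given: they have to be found in the camera images.
- dial (a joint): turn of the yellow knob, rad, growing clockwise seen from above; 0.08 rad is a minute: 0 = zero mark, 1.6 = 20 minutes (green mark), 2.4 = 30 minutes (red top mark). Starts at 0.5 to 1.1. Steady friction 0.08 N m; stays where left. A sprung stop, hidden and not measured, is met 0.12 to 0.82 rad past the top mark, different every time (see the timer).
- dial_grip (a point): on the yellow knob's turning axis, at grip height. The grip is an upright bar 46 mm long, 14 thick, 36 high, with a white line towards its pointer end; this point lies 26 mm above the bar's foot, 10 mm below its top. Its x axis runs along the bar to the pointer end, z up; it turns with the knob. Under the bar is a round skirt, 48 mm across, 8 mm thick.
- timer: grey housing 140 x 140 x 55 mm, fixed to the bench; origin under its centre, 90 mm below the grip point; x axis to the zero mark. Inner stop: its spring resists with 2.6 N m per rad from where it is met, and pushes the knob back when let go. Firm leaning: 0.2 to 0.45 N m of spring moment (friction comes on top) held half a second; over 0.6 N m wrenches it.
- timer_face (a point): centre of the timer's round white face (128 mm across, 57 mm above the bench). Black minute ticks run clockwise from the zero mark (x axis): middling ones every 5 minutes, long ones at 0 and 10, a long green one at 20, a long red one at 30 (top mark)
- spare_dial_tip (a point): pointer end of the knob of the second, like timer with a black knob (same housing and sizes), 43 mm from its axis and 64 mm above the bench: leave alone
- bar_brown: loose brown bar of polishing compound, 110 x 40 x 35 mm, origin at the centre of its underside: bystander
- bar_white: loose white bar of polishing compound, 110 x 40 x 35 mm, origin at the centre of its underside: bystander
- buff: loose cream buffing wheel lying flat, 140 mm diameter, 30 mm thick, origin at the centre of its underside: bystander
- jar: loose amber jar, 70 mm diameter, 90 mm high, origin at the centre of its underside: bystander
- spanner: loose steel spanner lying flat: bystander
- tray: loose steel parts tray, 140 x 160 x 30 mm, origin at the centre of its underside: bystander
- collar0: loose brass collar in the tray, 48 mm diameter, 14 mm high: bystander
Things that resemble listed ones, but are neither listed nor needed, are in the scene too. Leave any brown or pink look-alike of the timer alone.

How it is judged:
On the way:
1. the yellow knob is wound past the top mark and leans on its inner stop with more than 5 N (0.15 N m of spring moment) for 0.2 s (value of joint dial above 2.45 rad and contact force between tooth_c0 and dial above 5 N), for 0.2 s.
At the end, for the whole second after the job is handed in: the yellow knob, after having leant on its stop, points at 20 minutes to within one minute (1.52 to 1.68 rad), is at rest and let go (value of joint dial between 1.52 and 1.68 rad and velocity of joint dial between -0.02 and 0.02 rad/s); the robot touches nothing.
It fails at once if the stop is wrenched: more than 20 N on it (0.6 N m of spring moment) (contact force between tooth_c0 and dial above 20 N).
It fails at once if the black knob is turned (its pointer end moves more than 5 mm) (distance of spare_dial_tip from where it was at the start of the episode above 0.005 m).
It fails at once if a loose bystander is moved more than 20 mm (distance of any of bar_brown, bar_white, buff, jar, spanner, tray, collar0 from where it was at the start of the episode above 0.02 m).
It also fails if it takes over 64 s, if anything falls off the work surface, if the arm or the gripper's body presses on something with over 40 N, if the wrist force passes 120 N, or if a joint passes its speed limit or range.

## Working session

There is one attempt and no reset: what is moved stays moved. The work goes in short steps, Python scripts to look and compute and a tool call to move; the robot and the scene stay as the last step left them, time stands still between calls to the robot, and variables do not carry over. Pictures are saved under pics/ and viewed, about 8 in all and at most 12, crops included, and the job is handed in when it is done.

Besides the shell and the picture viewer there is one more tool, called as name(argument=value, ...), one argument or row to a line, values as JSON. play_rows: Moves the arm, as the interface text tells. Its arguments: {"type":"object","properties":{"moves":{"type":"array"},"force":{"type":"number"}},"required":["moves"]}

```bash
mkdir -p pics; python3 - <<'E'
from workcell import get_state, imaging, env, spotter
import cv2
for c in ("top","scene"):
    im=imaging.read_camera(c); cv2.imwrite(f"pics/{c}0.png",im[:,:,::-1])
    i=imaging.camera_info(c); print(c,{k:(v if not hasattr(v,'tolist') else v.tolist()) for k,v in i.items()})
for q in("dial","timer"):
    for c in("top","scene"): print(q,c,spotter.spot_in(c,q))
print(get_state())
E
```

```text
top {'fx': 604.8977699190049, 'fy': 604.8977699190049, 'cx': 308.9197654611068, 'cy': 246.98280658076433, 'world_to_cam': [[0.03678777294622048, -0.9993230991188142, -5.769944283122965e-05, 0.053196941630422045], [-0.9783230366447478, -0.0360029294536618, -0.20393093203571316, 0.53208382316108], [0.2037908136591474, 0.007558613518564272, -0.9789852765132988, 1.7936969055463516], [0.0, 0.0, 0.0, 1.0]]}
scene {'fx': 543.3946530796399, 'fy': 543.3946530796399, 'cx': 316.8616764327053, 'cy': 239.190577549113, 'world_to_cam': [[0.6065219080335493, 0.79506480636379, -0.0017688292885451337, -0.39840260681930195], [0.6069673393268679, -0.4644648569611503, -0.6448744417625193, -0.24067217444660402], [-0.5135385322113675, 0.3900568552528816, -0.7642864813696677, 1.6011862681357263], [0.0, 0.0, 0.0, 1.0]]}
dial top [{'extent': [275.0, 242.8, 287.3, 258.9], 'conf': 0.7}, {'extent': [129.3, 211.8, 146.9, 226.3], 'conf': 0.7}, {'extent': [134.9, 294.7, 150.4, 310.2], 'conf': 0.69}, {'extent': [247.9, 315.5, 267.1, 334.0], 'conf': 0.65}, {'extent': [325.7, 158.9, 349.1, 187.0], 'conf': 0.61}, {'ext
[... 899 characters left out ...]
.1, 205.0], 'conf': 0.59}]
{'clock': 0.3, 'joint_pos': array([1.15040736e+00, 3.13527182e-01, 4.57146720e-02, 1.30360394e+00,
       2.94759587e-05, 1.43119657e+00]), 'qvel': array([-0.00084156, -0.00167152,  0.00050074,  0.00094867,  0.00275044,
        0.00023043]), 'tau': array([-5.96271675e-04, -4.79994786e+01,  2.98322421e+01,  9.50749847e-03,
       -1.56035853e-04,  1.26278456e-05]), 'tcp_pos': array([0.15927956, 0.55234347, 0.2309791 ]), 'orientation': array([-9.98496981e-05,  1.39933847e-01,  9.90160806e-01, -2.93914257e-04]), 'wrist_force': array([-0.23786568, -0.87568621, -0.17848015]), 'ft_torque': array([-0.03143231, -0.01659191,  0.03392608]), 'finger_gap': 0.08536367883230933}
```

View pics/top0.png

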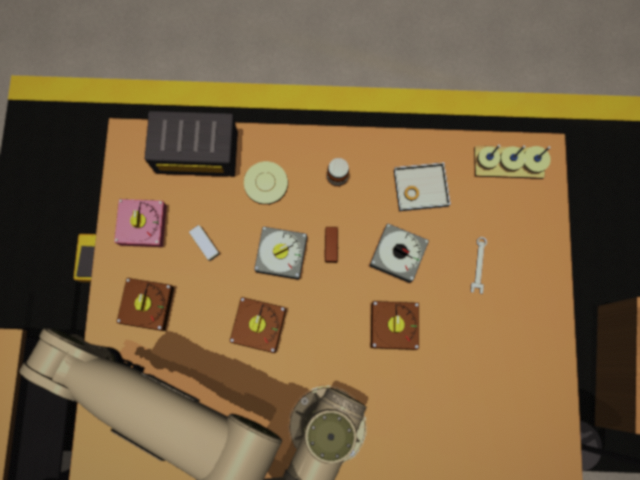

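View pics/scene0.png

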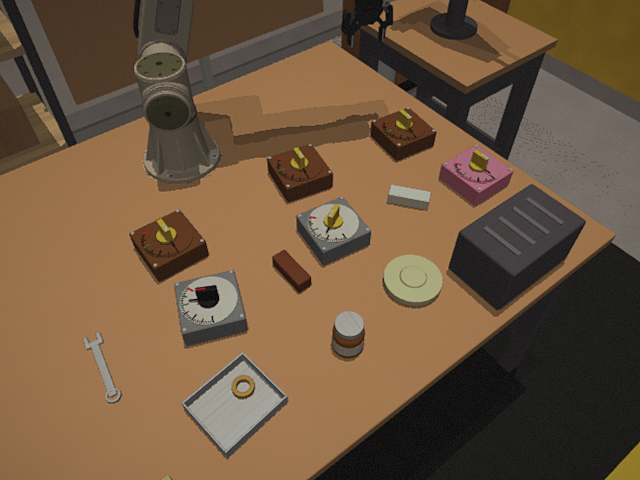

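The target is the grey timer with the yellow knob: top view near (281,252), scene view near (333,230). Next I'll rectify its face from both cameras to find its centre, the zero mark and the knob angle.

```bash
cat > h.py <<'E'
from workcell import get_state, imaging, env, spotter
import cv2, numpy as np
def proj(c,P):
    i=imaging.camera_info(c); W=np.array(i["world_to_cam"]); p=np.c_[P,np.ones(len(P))]@W.T
    return np.c_[i["fx"]*p[:,0]/p[:,2]+i["cx"], i["fy"]*p[:,1]/p[:,2]+i["cy"]]
def unproj(c,uv,z):
    i=imaging.camera_info(c); W=np.array(i["world_to_cam"]); R,t=W[:3,:3],W[:3,3]
    d=R.T@[(uv[0]-i["cx"])/i["fx"],(uv[1]-i["cy"])/i["fy"],1]; o=-R.T@t
    return o+d*(z-o[2])/d[2]
def rect(c,im,ctr,z,half=.08,n=400):
    # output: up = +x world, left = +y world
    s=np.array([[half,half],[half,-half],[-half,-half],[-half,half]])
    P=np.c_[ctr[0]+s[:,0],ctr[1]+s[:,1],np.full(4,z)]
    H=cv2.getPerspectiveTransform(np.float32([[0,0],[n,0],[n,n],[0,n]]),np.float32(proj(c,P)))
    return cv2.warpPerspective(im,H,(n,n),flags=cv2.WARP_INVERSE_MAP|cv2.INTER_CUBIC)
E
python3 - <<'E'
from h import *
out=[]
ctr=None
for c,uv in(("top",(281,252)),("scene",(333,228))):
    im=cv2.cvtColor(imaging.read_camera(c),cv2.COLOR_RGB2BGR)
    g=unproj(c,uv,.057)
    r=rect(c,im,g,.057)
    m=(r.min(2)>150).astype(np.uint8)
    n,l,s,ce=cv2.connectedComponentsWithStats(m); k=1+s[1:,4].argmax()
    pts=np.argwhere(l==k)[:,::-1]; hull=cv2.convexHull(pts.astype(np.int32)); (a,b),rad=cv2.minEnclosingCircle(hull)
    e=cv2.fitEllipse(hull)
    w=lambda q:g[:2]+np.array([200-q[1],200-q[0]])*.16/400
    print(c,g,w((a,b)),rad*.0004,e,w(e[0]))
    C=w(e[0]); out.append(rect(c,im,C,.057))
    y=proj(c,np.array([[*C,.09]]));print(y)
cv2.imwrite("pics/rect0.png",np.hstack(out))
E
```

```text
top [0.5105821  0.15715525 0.057     ] [0.51328467 0.16115661] 0.06342353515625 ((183.62704467773438, 195.54742431640625), (296.9026184082031, 315.2939758300781), 161.72943115234375) [0.51236313 0.16370443]
[[278.34386608 249.18016969]]
scene [0.52623493 0.15005405 0.057     ] [0.51448289 0.17109947] 0.058644787597656255 ((135.70367431640625, 214.0011749267578), (223.72547912597656, 291.686767578125), 42.10315704345703) [0.52063446 0.17577258]
[[340.07296352 212.97303067]]
```

View pics/rect0.png

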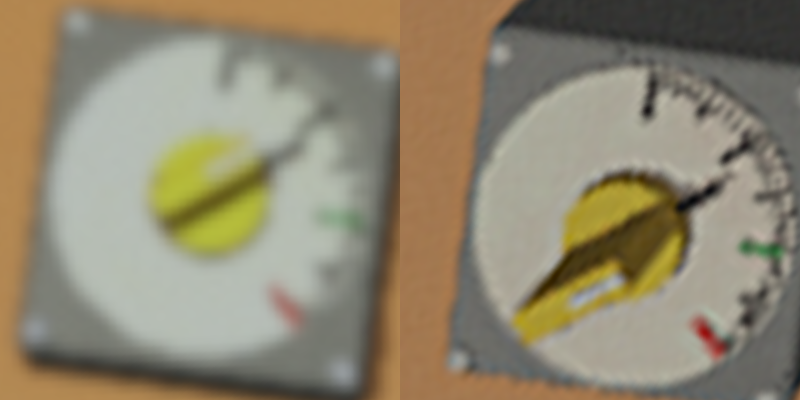

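The rectified views show the target timer. In the top half its face centre is at about (208,198), with the zero tick about 8° clockwise of world +x, green at (340,217) and red at (286,307). The pointer and white line lie about 58° clockwise of +x, so the dial is at about 0.9 rad. The centre is about (0.5125, 0.161). I'll move above it with the twist that leaves room on joint 6.

play_rows(
  moves=[
    {"claw": 6, "delta_pos": [-44.8, -27.8, 0], "twist": -60},
    {"claw": 6, "delta_pos": [-44.8, -27.8, 0], "twist": -60},
    {"claw": 6, "delta_pos": [-44.8, -27.8, 0], "twist": -60},
    {"claw": 6, "delta_pos": [-44.8, -27.8, 0], "twist": -60},
    {"claw": 6, "delta_pos": [-44.8, -27.8, 0], "twist": -60},
    {"claw": 6, "delta_pos": [-44.8, -27.8, 0], "twist": -60},
    {"claw": 6, "delta_pos": [-44.8, -27.8, 0], "twist": -137},
    {"claw": 6, "delta_pos": [-44.8, -27.8, 0], "twist": -137},
    {"claw": 6, "delta_pos": [-44.8, -27.8, 0], "twist": -137},
    {"claw": 6, "delta_pos": [-44.8, -27.8, 0], "twist": -137},
    {"claw": 6, "delta_pos": [-44.8, -27.8, 0], "twist": -137},
    {"claw": 6, "delta_pos": [-44.8, -27.8, 0], "twist": -137},
  ],
  force=40,
)

```text
clock: 1.9
tcp_pos: [0.5131, 0.1606, 0.2312]
orientation: [0.0, 0.784, -0.621, -0.0]
wrist_force: [-0.9, -0.4, 1.0]
finger_gap: 0.0599
```

```bash
cat > st.py <<'E'
from h import *
from scipy.spatial.transform import Rotation as Ro
s=get_state(); q=s["orientation"]; R=Ro.from_quat(np.r_[q[1:],q[0]]).as_matrix()
y=np.degrees(np.arctan2(R[1,1],R[0,1]))
print("t",s["clock"],"tcp",s["tcp_pos"].round(4),"yawy",y.round(2),"q",s["joint_pos"].round(3),"F",s["wrist_force"].round(2),"M",s["ft_torque"].round(3),"gap",round(s["finger_gap"],4),"axes",R.round(3).tolist())
E
python3 st.py
```

```text
t 1.9 tcp [0.5131 0.1606 0.2312] yawy -166.79 q [ 0.154  0.241 -0.052  1.278  0.    -1.647] F [-0.87 -0.38  1.  ] M [-0.038  0.036  0.07 ] gap 0.0599 axes [[0.228, -0.974, -0.0], [-0.974, -0.228, 0.0], [-0.0, 0.0, -1.0]]
```

play_rows(
  moves=[
    {"claw": 6, "delta_pos": [0, 0, 7], "twist": 0},
    {"claw": 6, "delta_pos": [0, 0, 7], "twist": 0},
    {"claw": 6, "delta_pos": [0, 0, 7], "twist": 0},
    {"claw": 6, "delta_pos": [0, 0, 7], "twist": 0},
  ],
)

```text
clock: 2.4
tcp_pos: [0.5145, 0.1616, 0.1637]
orientation: [-0.001, 0.782, -0.623, 0.001]
wrist_force: [0.6, -0.1, 0.7]
finger_gap: 0.06
```

```bash
python3 st.py; python3 - <<'E'
from h import *
im=cv2.cvtColor(imaging.read_camera("scene"),cv2.COLOR_RGB2BGR)
C=(.5128,.161)
a=rect("scene",im,C,.057); b=rect("scene",im,C,.1)
cv2.imwrite("pics/hov.png",np.hstack([a,b]))
E
```

```text
t 2.4 tcp [0.5145 0.1616 0.1637] yawy -167.07 q [ 0.155  0.271 -0.18   1.116  0.    -1.641] F [ 0.57 -0.06  0.67] M [-0.028  0.003  0.026] gap 0.06 axes [[0.224, -0.975, 0.004], [-0.975, -0.224, 0.001], [0.0, -0.004, -1.0]]
```

View pics/hov.png

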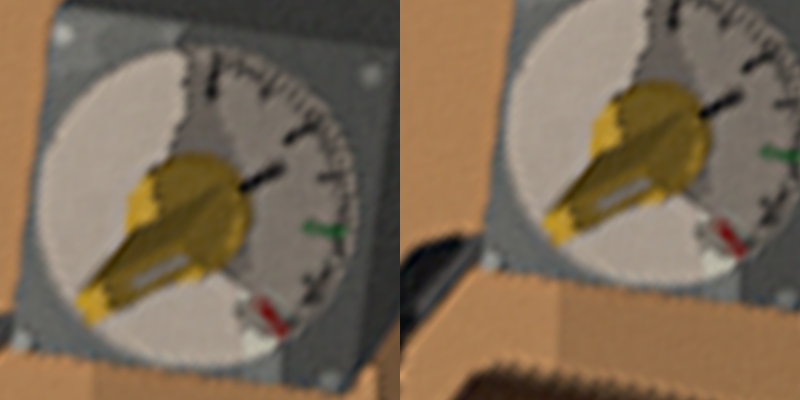

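The picture confirms the centre at about (0.511, 0.162), the pointer about 62–65° clockwise and the zero mark at about 7.7°. The dial is therefore at about 0.97 rad. Next I align and descend around the bar.

play_rows(
  moves=[
    {"claw": 6, "delta_pos": [-0.1, 0.3, 0], "twist": -10},
    {"claw": 6, "delta_pos": [-0.1, 0.3, 0], "twist": -15},
    {"claw": 6, "delta_pos": [-0.1, 0.3, 3], "twist": -15},
    {"claw": 6, "delta_pos": [-0.1, 0.3, 5], "twist": -15},
    {"claw": 6, "delta_pos": [-0.1, 0.3, 7], "twist": -15},
    {"claw": 6, "delta_pos": [-0.1, 0.3, 9], "twist": -15},
    {"claw": 6, "delta_pos": [-0.1, 0.3, 9], "twist": -15},
    {"claw": 6, "delta_pos": [-0.1, 0.3, 9], "twist": -15},
  ],
)

```text
clock: 3.45
tcp_pos: [0.5108, 0.1618, 0.0728]
orientation: [-0.001, 0.857, -0.516, 0.001]
wrist_force: [-0.3, -0.5, 0.5]
finger_gap: 0.06
```

```bash
python3 st.py; python3 - <<'E'
from h import *
im=cv2.cvtColor(imaging.read_camera("scene"),cv2.COLOR_RGB2BGR)
cv2.imwrite("pics/low.png",cv2.resize(im[130:290,240:440],None,fx=4,fy=4,interpolation=cv2.INTER_CUBIC)[:600])
E
```

```text
t 3.45 tcp [0.5108 0.1618 0.0728] yawy -152.07 q [ 0.157  0.338 -0.326  0.904  0.    -1.901] F [-0.27 -0.47  0.47] M [ 0.017 -0.002  0.009] gap 0.06 axes [[0.468, -0.884, 0.002], [-0.884, -0.468, 0.0], [0.001, -0.002, -1.0]]
```

View pics/low.png

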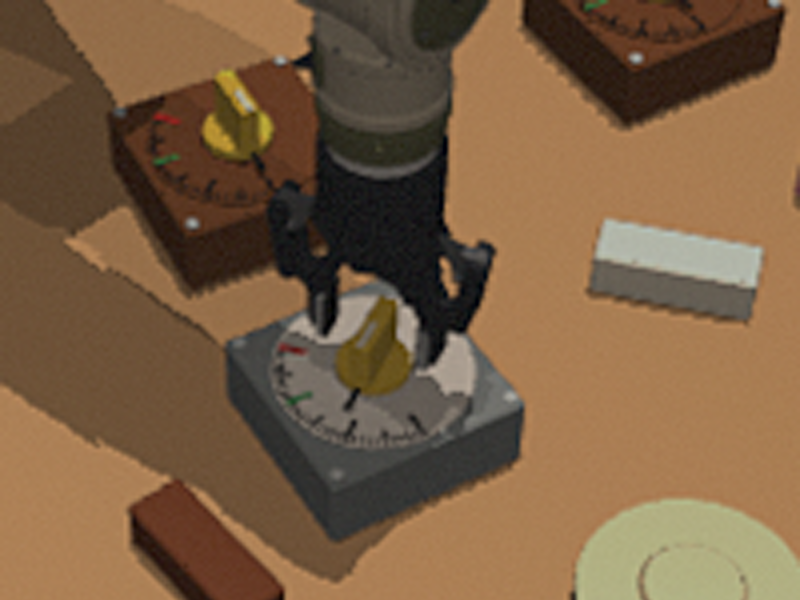

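play_rows(
  moves=[
    {"claw": 0, "delta_pos": [0, 0, 0], "twist": 0},
    {"claw": 0, "delta_pos": [0, 0, 0], "twist": 0},
    {"claw": 0, "delta_pos": [0, 0, 0], "twist": 0},
    {"claw": 0, "delta_pos": [0, 0, 0], "twist": 0},
    {"claw": 0, "delta_pos": [0, 0, 0], "twist": 0},
    {"claw": 0, "delta_pos": [0, 0, 0], "twist": 0},
    {"claw": 0, "delta_pos": [0, 0, 0], "twist": 0},
    {"claw": 0, "delta_pos": [0, 0, 0], "twist": 0},
  ],
  force=35,
)

```text
clock: 4.5
tcp_pos: [0.51, 0.1617, 0.0718]
orientation: [-0.0, 0.857, -0.516, 0.0]
wrist_force: [0.1, 1.3, 5.3]
finger_gap: 0.0136
```

```bash
python3 st.py
```

```text
t 4.5 tcp [0.51   0.1617 0.0718] yawy -152.07 q [ 0.157  0.339 -0.328  0.903  0.    -1.902] F [0.15 1.34 5.32] M [0.072 0.046 0.079] gap 0.0136 axes [[0.468, -0.884, 0.001], [-0.884, -0.468, 0.0], [0.0, -0.001, -1.0]]
```

Gripped at 13.6 mm. Now I wind clockwise 70°, short of the top mark.

play_rows(
  moves=[
    {"claw": 0, "delta_pos": [0, 0, 0], "twist": 8},
    {"claw": 0, "delta_pos": [0, 0, 0], "twist": 16},
    {"claw": 0, "delta_pos": [0, 0, 0], "twist": 24},
    {"claw": 0, "delta_pos": [0, 0, 0], "twist": 32},
    {"claw": 0, "delta_pos": [0, 0, 0], "twist": 40},
    {"claw": 0, "delta_pos": [0, 0, 0], "twist": 48},
    {"claw": 0, "delta_pos": [0, 0, 0], "twist": 56},
    {"claw": 0, "delta_pos": [0, 0, 0], "twist": 64},
    {"claw": 0, "delta_pos": [0, 0, 0], "twist": 70},
    {"claw": 0, "delta_pos": [0, 0, 0], "twist": 70},
    {"claw": 0, "delta_pos": [0, 0, 0], "twist": 70},
  ],
)

```text
clock: 5.88
tcp_pos: [0.5123, 0.1614, 0.0719]
orientation: [0.002, -0.406, 0.914, -0.001]
wrist_force: [4.7, -0.8, 0.4]
finger_gap: 0.0135
```

```bash
python3 st.py; python3 - <<'E'
from h import *
out=[]
for c in("scene","top"):
    im=cv2.cvtColor(imaging.read_camera(c),cv2.COLOR_RGB2BGR)
    out.append(rect(c,im,(.5112,.1617),.060))
cv2.imwrite("pics/w1.png",np.hstack(out))
E
```

```text
t 5.875 tcp [0.5123 0.1614 0.0719] yawy 137.89 q [ 0.156  0.34  -0.327  0.9   -0.001 -0.68 ] F [ 4.72 -0.81  0.36] M [-0.175 -0.988 -0.081] gap 0.0135 axes [[-0.671, -0.742, 0.005], [-0.742, 0.671, -0.0], [-0.003, -0.004, -1.0]]
```

View pics/w1.png

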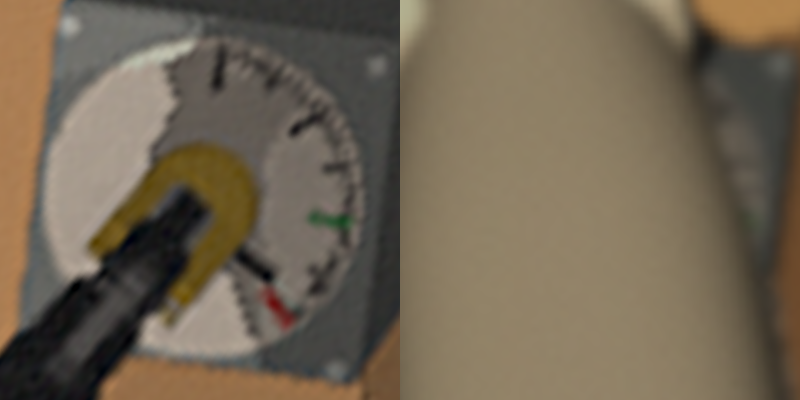

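The knob follows the gripper: the pointer is at (268,275), just short of the red tick at (278,308), so the dial is at about 2.2. I recentre by 2 mm to ease the side load and wind on to about the top mark.

play_rows(
  moves=[
    {"claw": 0, "delta_pos": [-0.1, -0.15, 0], "twist": 4},
    {"claw": 0, "delta_pos": [-0.1, -0.15, 0], "twist": 8},
    {"claw": 0, "delta_pos": [-0.1, -0.15, 0], "twist": 13},
    {"claw": 0, "delta_pos": [-0.1, -0.15, 0], "twist": 13},
    {"claw": 0, "delta_pos": [-0.1, -0.15, 0], "twist": 13},
    {"claw": 0, "delta_pos": [-0.1, -0.15, 0], "twist": 13},
  ],
)

```text
clock: 6.72
tcp_pos: [0.5126, 0.1611, 0.0718]
orientation: [0.001, -0.3, 0.954, -0.0]
wrist_force: [3.3, -2.3, 4.9]
finger_gap: 0.0139
```

```bash
sed -i 's/,"axes".*)/)/' st.py; python3 st.py
```

```text
t 6.725 tcp [0.5126 0.1611 0.0718] yawy 124.96 q [ 0.155  0.342 -0.323  0.903 -0.001 -0.455] F [ 3.3  -2.26  4.91] M [-0.434 -0.941 -0.043] gap 0.0139
```

play_rows(
  moves=[
    {"claw": 0, "delta_pos": [0, 0, 0], "twist": 2.5},
    {"claw": 0, "delta_pos": [0, 0, 0], "twist": 5},
    {"claw": 0, "delta_pos": [0, 0, 0], "twist": 5},
    {"claw": 0, "delta_pos": [0, 0, 0], "twist": 5},
  ],
)

```text
clock: 7.22
tcp_pos: [0.5128, 0.161, 0.0718]
orientation: [0.001, -0.258, 0.966, -0.001]
wrist_force: [5.2, -1.8, 3.0]
finger_gap: 0.0132
```

```bash
python3 st.py
```

```text
t 7.225 tcp [0.5128 0.161  0.0718] yawy 119.94 q [ 0.155  0.342 -0.323  0.903 -0.001 -0.367] F [ 5.24 -1.78  3.03] M [-0.592 -0.916 -0.038] gap 0.0132
```

```bash
cat >> st.py <<'E'
print("tau6",s["tau"][5].round(4),"dial_est",np.radians((270-y)%360-7.7).round(3))
E
python3 st.py
```

```text
t 7.225 tcp [0.5128 0.161  0.0718] yawy 119.94 q [ 0.155  0.342 -0.323  0.903 -0.001 -0.367] F [ 5.24 -1.78  3.03] M [-0.592 -0.916 -0.038] gap 0.0132
tau6 -0.0684 dial_est 2.485
```

play_rows(
  moves=[
    {"claw": 0, "delta_pos": [0, 0, 0], "twist": 2.5},
    {"claw": 0, "delta_pos": [0, 0, 0], "twist": 5},
    {"claw": 0, "delta_pos": [0, 0, 0], "twist": 5},
    {"claw": 0, "delta_pos": [0, 0, 0], "twist": 5},
  ],
)

```text
clock: 7.72
tcp_pos: [0.5128, 0.1608, 0.0718]
orientation: [0.001, -0.216, 0.976, -0.001]
wrist_force: [4.6, -4.1, 4.5]
finger_gap: 0.0136
```

```bash
python3 st.py
```

```text
t 7.725 tcp [0.5128 0.1608 0.0718] yawy 114.93 q [ 0.155  0.342 -0.323  0.903 -0.001 -0.28 ] F [ 4.62 -4.13  4.49] M [-0.642 -1.002 -0.138] gap 0.0136
tau6 -0.0678 dial_est 2.572
```

```bash
cat > av.py <<'E'
from h import *
from scipy.spatial.transform import Rotation as Ro
M=[];T=[]
for k in range(4):
    imaging.read_camera("scene"); s=get_state(); M.append(np.r_[s["ft_torque"][2],s["wrist_force"]]); T.append(s["tau"][5])
q=s["orientation"]; R=Ro.from_quat(np.r_[q[1:],q[0]]).as_matrix(); y=np.degrees(np.arctan2(R[1,1],R[0,1]))
print("t",round(s["clock"],2),"Mz,F",np.mean(M,0).round(3),"sd",np.std(M,0).round(3)[0],"tau6",np.round(T,3),"yawy",y.round(2),"dial",np.radians((270-y)%360-7.7).round(3),"q6",s["joint_pos"][5].round(4),"tcp",s["tcp_pos"].round(4),"gap",round(s["finger_gap"],4))
E
python3 av.py
```

```text
t 7.92 Mz,F [-0.079  5.344 -3.27   3.788] sd 0.043 tau6 [-0.069 -0.069 -0.069 -0.069] yawy 114.93 dial 2.572 q6 -0.2799 tcp [0.5128 0.1608 0.0718] gap 0.0132
```

play_rows(
  moves=[
    {"claw": 0, "delta_pos": [0, 0, 0], "twist": 2},
    {"claw": 0, "delta_pos": [0, 0, 0], "twist": 4},
    {"claw": 0, "delta_pos": [0, 0, 0], "twist": 4},
    {"claw": 0, "delta_pos": [0, 0, 0], "twist": 4},
  ],
)

```text
clock: 8.43
tcp_pos: [0.5128, 0.1607, 0.0718]
orientation: [0.001, -0.182, 0.983, -0.001]
wrist_force: [4.2, -2.8, 3.8]
finger_gap: 0.0132
```

```bash
python3 av.py
```

```text
t 8.62 Mz,F [-0.053  5.185 -3.248  3.863] sd 0.024 tau6 [-0.069 -0.069 -0.069 -0.069] yawy 110.92 dial 2.642 q6 -0.2101 tcp [0.5129 0.1607 0.0718] gap 0.0138
```

play_rows(
  moves=[
    {"claw": 0, "delta_pos": [0, 0, 0], "twist": 2},
    {"claw": 0, "delta_pos": [0, 0, 0], "twist": 4},
    {"claw": 0, "delta_pos": [0, 0, 0], "twist": 4},
    {"claw": 0, "delta_pos": [0, 0, 0], "twist": 4},
  ],
)

```text
clock: 9.12
tcp_pos: [0.5129, 0.1606, 0.0718]
orientation: [0.001, -0.147, 0.989, -0.001]
wrist_force: [5.8, -4.6, 3.6]
finger_gap: 0.0135
```

```bash
python3 av.py
```

```text
t 9.32 Mz,F [-0.068  5.082 -4.146  3.808] sd 0.017 tau6 [-0.068 -0.068 -0.068 -0.068] yawy 106.92 dial 2.712 q6 -0.1403 tcp [0.5129 0.1605 0.0718] gap 0.0131
```

play_rows(
  moves=[
    {"claw": 0, "delta_pos": [0, 0, 0], "twist": 2},
    {"claw": 0, "delta_pos": [0, 0, 0], "twist": 4},
    {"claw": 0, "delta_pos": [0, 0, 0], "twist": 4},
    {"claw": 0, "delta_pos": [0, 0, 0], "twist": 4},
  ],
)

```text
clock: 9.82
tcp_pos: [0.513, 0.1604, 0.0718]
orientation: [0.001, -0.112, 0.994, -0.001]
wrist_force: [5.5, -4.6, 4.2]
finger_gap: 0.0135
```

```bash
python3 av.py
```

```text
t 10.03 Mz,F [-0.069  5.431 -4.895  3.705] sd 0.025 tau6 [-0.068 -0.068 -0.068 -0.068] yawy 102.91 dial 2.782 q6 -0.0705 tcp [0.513  0.1604 0.0718] gap 0.0131
```

play_rows(
  moves=[
    {"claw": 0, "delta_pos": [0, 0, 0], "twist": 2},
    {"claw": 0, "delta_pos": [0, 0, 0], "twist": 4},
    {"claw": 0, "delta_pos": [0, 0, 0], "twist": 4},
    {"claw": 0, "delta_pos": [0, 0, 0], "twist": 4},
  ],
)

```text
clock: 10.52
tcp_pos: [0.513, 0.1603, 0.0718]
orientation: [0.001, -0.078, 0.997, -0.001]
wrist_force: [5.0, -4.9, 4.1]
finger_gap: 0.0133
```

```bash
python3 av.py
```

```text
t 10.72 Mz,F [-0.093  5.383 -4.783  3.86 ] sd 0.007 tau6 [-0.068 -0.068 -0.067 -0.067] yawy 98.9 dial 2.852 q6 -0.0006 tcp [0.513  0.1603 0.0718] gap 0.013
```

play_rows(
  moves=[
    {"claw": 0, "delta_pos": [0, 0, 0], "twist": 2},
    {"claw": 0, "delta_pos": [0, 0, 0], "twist": 4},
    {"claw": 0, "delta_pos": [0, 0, 0], "twist": 4},
    {"claw": 0, "delta_pos": [0, 0, 0], "twist": 4},
  ],
)

```text
clock: 11.22
tcp_pos: [0.513, 0.1602, 0.0718]
orientation: [0.001, -0.043, 0.999, -0.001]
wrist_force: [5.4, -5.4, 4.2]
finger_gap: 0.0136
```

```bash
python3 av.py
```

```text
t 11.43 Mz,F [-0.087  5.389 -5.677  3.86 ] sd 0.041 tau6 [-0.067 -0.067 -0.067 -0.067] yawy 94.9 dial 2.922 q6 0.0692 tcp [0.513  0.1601 0.0718] gap 0.0136
```

play_rows(
  moves=[
    {"claw": 0, "delta_pos": [0, 0, 0], "twist": 2},
    {"claw": 0, "delta_pos": [0, 0, 0], "twist": 4},
    {"claw": 0, "delta_pos": [0, 0, 0], "twist": 4},
    {"claw": 0, "delta_pos": [0, 0, 0], "twist": 4},
  ],
)

```text
clock: 11.92
tcp_pos: [0.513, 0.16, 0.0718]
orientation: [0.001, -0.008, 1.0, -0.001]
wrist_force: [5.6, -6.4, 4.4]
finger_gap: 0.0134
```

```bash
python3 av.py
```

```text
t 12.12 Mz,F [-0.073  5.669 -5.271  4.076] sd 0.012 tau6 [-0.067 -0.067 -0.067 -0.067] yawy 90.89 dial 2.992 q6 0.139 tcp [0.513  0.16   0.0718] gap 0.0133
```

play_rows(
  moves=[
    {"claw": 0, "delta_pos": [0, 0, 0], "twist": 2},
    {"claw": 0, "delta_pos": [0, 0, 0], "twist": 4},
    {"claw": 0, "delta_pos": [0, 0, 0], "twist": 4},
    {"claw": 0, "delta_pos": [0, 0, 0], "twist": 4},
  ],
)

```text
clock: 12.62
tcp_pos: [0.513, 0.1599, 0.0718]
orientation: [0.002, 0.027, 1.0, -0.001]
wrist_force: [5.5, -7.0, 4.1]
finger_gap: 0.013
```

```bash
python3 av.py;  python3 - <<'E'
from h import *
im=cv2.cvtColor(imaging.read_camera("scene"),cv2.COLOR_RGB2BGR)
cv2.imwrite("pics/w2.png",rect("scene",im,(.5125,.1612),.060,n=500))
E
```

```text
t 12.82 Mz,F [-0.037  5.424 -6.546  4.35 ] sd 0.021 tau6 [-0.067 -0.067 -0.067 -0.067] yawy 86.89 dial 3.062 q6 0.2088 tcp [0.5131 0.1599 0.0718] gap 0.0137
```

View pics/w2.png

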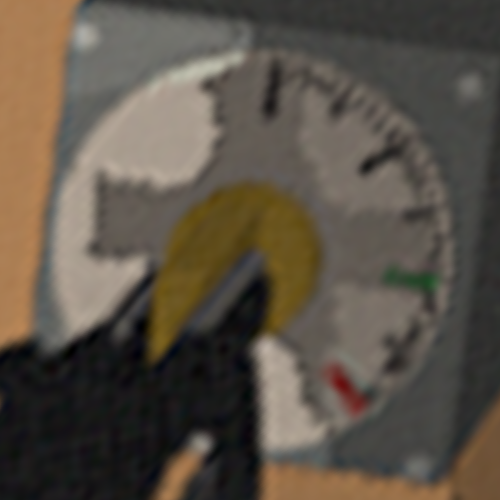

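The picture shows the knob following past the red tick at (345,390). The stop has not been felt yet, so I continue.

play_rows(
  moves=[
    {"claw": 0, "delta_pos": [-0.1, -0.1, 0], "twist": 2},
    {"claw": 0, "delta_pos": [-0.1, -0.1, 0], "twist": 4},
    {"claw": 0, "delta_pos": [-0.1, -0.1, 0], "twist": 4},
    {"claw": 0, "delta_pos": [-0.1, -0.1, 0], "twist": 4},
  ],
)

```text
clock: 13.38
tcp_pos: [0.513, 0.1597, 0.0718]
orientation: [0.001, 0.062, 0.998, -0.001]
wrist_force: [2.9, -3.0, 5.8]
finger_gap: 0.0134
```

```bash
python3 av.py
```

```text
t 13.57 Mz,F [-0.022  3.392 -3.653  5.512] sd 0.023 tau6 [-0.042 -0.042 -0.042 -0.042] yawy 82.94 dial 3.13 q6 0.2763 tcp [0.513  0.1597 0.0718] gap 0.0132
```

play_rows(
  moves=[
    {"claw": 0, "delta_pos": [0, 0, 0], "twist": 1.5},
    {"claw": 0, "delta_pos": [0, 0, 0], "twist": 3},
    {"claw": 0, "delta_pos": [0, 0, 0], "twist": 3},
    {"claw": 0, "delta_pos": [0, 0, 0], "twist": 3},
  ],
)

```text
clock: 14.08
tcp_pos: [0.513, 0.1596, 0.0718]
orientation: [0.001, 0.088, 0.996, -0.001]
wrist_force: [2.9, -2.4, 5.8]
finger_gap: 0.0133
```

```bash
python3 av.py
```

```text
t 14.28 Mz,F [ 0.089  3.271 -4.125  6.058] sd 0.032 tau6 [0.084 0.084 0.084 0.084] yawy 79.95 dial 3.183 q6 0.3285 tcp [0.513  0.1596 0.0718] gap 0.0131
```

The stop is felt: joint-6 torque rises at about 2.4 N m/rad. I lean 5.5° further, aiming for about 0.33 N m total, so the spring moment is 0.25–0.41 whichever way friction acts, and hold it for more than a second.

play_rows(
  moves=[
    {"claw": 0, "delta_pos": [0, 0, 0], "twist": 1.5},
    {"claw": 0, "delta_pos": [0, 0, 0], "twist": 3},
    {"claw": 0, "delta_pos": [0, 0, 0], "twist": 4.5},
    {"claw": 0, "delta_pos": [0, 0, 0], "twist": 5.5},
    {"claw": 0, "delta_pos": [0, 0, 0], "twist": 5.5},
    {"claw": 0, "delta_pos": [0, 0, 0], "twist": 5.5},
    {"claw": 0, "delta_pos": [0, 0, 0], "twist": 5.5},
    {"claw": 0, "delta_pos": [0, 0, 0], "twist": 5.5},
    {"claw": 0, "delta_pos": [0, 0, 0], "twist": 5.5},
  ],
)

```text
clock: 15.4
tcp_pos: [0.513, 0.1594, 0.0718]
orientation: [0.001, 0.135, 0.991, -0.001]
wrist_force: [2.9, -4.2, 6.0]
finger_gap: 0.0133
```

```bash
python3 av.py
```

```text
t 15.6 Mz,F [ 0.343  3.163 -4.616  6.082] sd 0.022 tau6 [0.357 0.357 0.357 0.357] yawy 74.48 dial 3.278 q6 0.4239 tcp [0.513  0.1594 0.0718] gap 0.0133
```

The lean has been held for about a second, with 0.34 N m at the wrist. Now I turn back about 96° to 20 minutes.

play_rows(
  moves=[
    {"claw": 0, "delta_pos": [0, 0, 0], "twist": -8},
    {"claw": 0, "delta_pos": [0, 0, 0], "twist": -16},
    {"claw": 0, "delta_pos": [0, 0, 0], "twist": -25},
    {"claw": 0, "delta_pos": [0, 0, 0], "twist": -34},
    {"claw": 0, "delta_pos": [0, 0, 0], "twist": -43},
    {"claw": 0, "delta_pos": [0, 0, 0], "twist": -52},
    {"claw": 0, "delta_pos": [0, 0, 0], "twist": -61},
    {"claw": 0, "delta_pos": [0, 0, 0], "twist": -70},
    {"claw": 0, "delta_pos": [0, 0, 0], "twist": -79},
    {"claw": 0, "delta_pos": [0, 0, 0], "twist": -87},
    {"claw": 0, "delta_pos": [0, 0, 0], "twist": -92},
    {"claw": 0, "delta_pos": [0, 0, 0], "twist": -96},
  ],
)

```text
clock: 17.1
tcp_pos: [0.5114, 0.1619, 0.0718]
orientation: [0.001, -0.647, 0.762, 0.002]
wrist_force: [-1.9, 3.7, 9.4]
finger_gap: 0.0136
```

play_rows(
  moves=[
    {"claw": 0, "delta_pos": [0, 0, 0], "twist": 0},
    {"claw": 0, "delta_pos": [0, 0, 0], "twist": 0},
    {"claw": 0, "delta_pos": [0, 0, 0], "twist": 0},
  ],
)

```text
clock: 17.48
tcp_pos: [0.5114, 0.1618, 0.0718]
orientation: [0.001, -0.646, 0.763, 0.002]
wrist_force: [-1.2, 4.8, 9.3]
finger_gap: 0.0139
```

```bash
python3 av.py;  python3 - <<'E'
from h import *
im=cv2.cvtColor(imaging.read_camera("scene"),cv2.COLOR_RGB2BGR)
cv2.imwrite("pics/b1.png",rect("scene",im,(.5125,.1612),.060,n=560))
E
```

```text
t 17.68 Mz,F [ 0.109 -1.333  3.9    8.422] sd 0.041 tau6 [0.076 0.076 0.076 0.076] yawy 170.56 dial 1.601 q6 -1.2511 tcp [0.5114 0.1618 0.0717] gap 0.0137
```

View pics/b1.png

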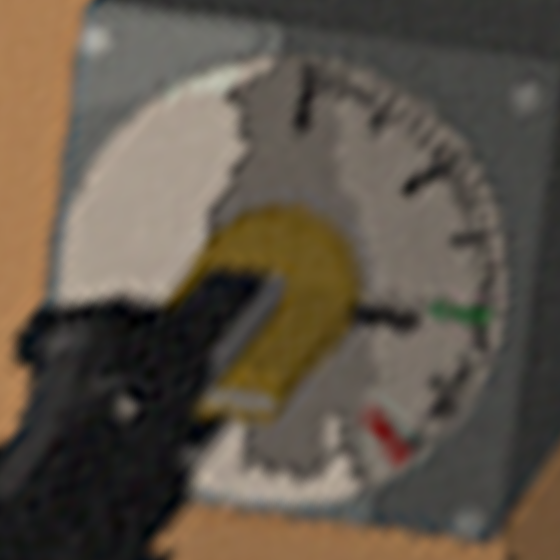

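The pointer at (357,313)–(415,321) aims at the green tick (462,312) to within about 2°, and the yaw estimate agrees (1.60). Now I release and lift.

play_rows(
  moves=[
    {"claw": 6, "delta_pos": [0, 0, 0], "twist": 0},
    {"claw": 6, "delta_pos": [0, 0, 0], "twist": 0},
    {"claw": 6, "delta_pos": [0, 0, 0], "twist": 0},
    {"claw": 6, "delta_pos": [0, 0, 0], "twist": 0},
    {"claw": 6, "delta_pos": [0, 0, 0], "twist": 0},
    {"claw": 6, "delta_pos": [0, 0, -2], "twist": 0},
    {"claw": 6, "delta_pos": [0, 0, -5], "twist": 0},
    {"claw": 6, "delta_pos": [0, 0, -10], "twist": 0},
    {"claw": 6, "delta_pos": [0, 0, -15], "twist": 0},
    {"claw": 6, "delta_pos": [0, 0, -18], "twist": 0},
    {"claw": 6, "delta_pos": [0, 0, -18], "twist": 0},
    {"claw": 6, "delta_pos": [0, 0, -18], "twist": 0},
  ],
)

```text
clock: 19.23
tcp_pos: [0.512, 0.1601, 0.2504]
orientation: [-0.0, -0.646, 0.764, 0.0]
wrist_force: [-0.6, 0.2, -1.0]
finger_gap: 0.0599
```

```bash
python3 av.py;  python3 - <<'E'
from h import *
im=cv2.cvtColor(imaging.read_camera("scene"),cv2.COLOR_RGB2BGR)
cv2.imwrite("pics/fin.png",np.hstack([rect("scene",im,(.5125,.1612),z,n=400) for z in(.057,.064)]))
E
```

```text
t 19.43 Mz,F [ 0.001 -0.334  0.222 -0.08 ] sd 0.033 tau6 [-0. -0. -0. -0.] yawy 170.43 dial 1.603 q6 -1.2503 tcp [0.5116 0.1601 0.2499] gap 0.0598
```

View pics/fin.png

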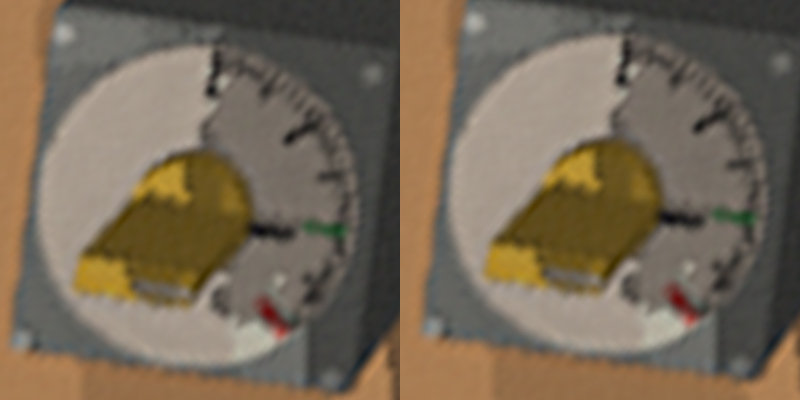

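The released pointer is close to green. I'll refine this numerically with a similarity fit of the four long ticks against the pointer and white-line positions.

```bash
python3 - <<'E'
from h import *
C=(.5125,.1612)
im=cv2.cvtColor(imaging.read_camera("scene"),cv2.COLOR_RGB2BGR)
def pix(r,box,f):
    x0,y0,x1,y1=box; s=r[y0:y1,x0:x1].astype(float); w=np.clip(f(s),0,None); yy,xx=np.mgrid[y0:y1,x0:x1]
    w=np.where(w>.4*w.max(),w,0); m=np.array([(w*xx).sum(),(w*yy).sum()])/w.sum()
    d=np.stack([xx-m[0],yy-m[1]],-1); S=np.einsum('ij,ijk,ijl->kl',w,d,d); v=np.linalg.eigh(S)[1][:,1]
    return m, np.degrees(np.arctan2(v[0],-v[1]))%180
dark=lambda s:110-s.max(2)
a=rect("scene",im,C,.057); b=rect("scene",im,C,.064); t=rect("scene",im,C,.1)
Z=pix(a,(203,55,224,100),dark);T=pix(a,(284,112,322,145),dark)
G=pix(a,(298,215,350,242),lambda s:s[:,:,1]-s[:,:,2]-15);Rd=pix(a,(250,290,295,342),lambda s:s[:,:,2]-s[:,:,1]-30)
P=pix(b,(264,205,305,230),dark)
for n,v in zip("ZTGRP",(Z,T,G,Rd,P)): print(n,v)
th=np.array([0,.8,1.6,2.4]); 
for use in([0,1,2,3],[0,2,3]):
    X=np.array([Z[0],T[0],G[0],Rd[0]])[use]; z=X[:,0]-1j*X[:,1]; u=np.exp(1j*(np.pi/2-th[use]))
    c=np.linalg.lstsq(np.c_[u,np.ones(len(u))],z,rcond=None)[0]
    k=-np.angle(c[0]); zp=P[0][0]-1j*P[0][1]-c[1]
    print("centre",c[1],"r mm",abs(c[0])*.4,"rot",np.degrees(k),"res",abs(np.c_[u,np.ones(len(u))]@c-z).round(1),
      "ptr dial (pos)",(np.pi/2-np.angle(zp)-k)%6.283,"r",abs(zp)*.4,"(dir)",np.radians(P[1])-k)
W=t[:, :]; cv2.imwrite("pics/t.png",t)
E
```

```text
Z (array([215.0632343 ,  74.26653134]), np.float64(12.93568893644374))
T (array([303.4026432 , 129.19445373]), np.float64(58.42654031764509))
G (array([331.09245123, 229.57760814]), np.float64(95.81121831383143))
R (array([273.32494512, 319.92019442]), np.float64(146.73658436580115))
P (array([281.15688247, 218.8116641 ]), np.float64(97.86607631078924))
centre (196.4813822649196-208.6891639989588j) r mm 54.03443217767769 rot 7.6002216011842165 res [0.9 1.9 1.6 0.6] ptr dial (pos) 1.5571274176557603 r 34.11135961767997 (dir) 1.5754363668094375
centre (196.7432334122612-208.17158529092524j) r mm 54.22170605601536 rot 7.7452088918530695 res [0.4 1.  0.8] ptr dial (pos) 1.5610025859523948 r 34.032632397917666 (dir) 1.57290586121372
```

Estimates are 1.56 (pointer position), 1.575 (pointer direction) and 1.60 (grip yaw), all in band. I'll clear the arm for an independent check from the top camera.

play_rows(
  moves=[
    {"claw": 6, "delta_pos": [25, 30, 0], "twist": 0},
    {"claw": 6, "delta_pos": [25, 30, 0], "twist": 0},
    {"claw": 6, "delta_pos": [25, 30, 0], "twist": 0},
    {"claw": 6, "delta_pos": [25, 30, 0], "twist": 0},
    {"claw": 6, "delta_pos": [25, 30, 0], "twist": 0},
    {"claw": 6, "delta_pos": [25, 30, 0], "twist": 0},
    {"claw": 6, "delta_pos": [25, 30, 0], "twist": 0},
    {"claw": 6, "delta_pos": [25, 30, 0], "twist": 0},
    {"claw": 6, "delta_pos": [25, 30, 0], "twist": 0},
  ],
)

```text
clock: 20.65
tcp_pos: [0.1756, -0.0365, 0.2513]
orientation: [0.0, -0.646, 0.764, -0.0]
wrist_force: [0.3, -0.2, 0.8]
finger_gap: 0.06
```

```bash
python3 - <<'E'
from h import *
im=cv2.cvtColor(imaging.read_camera("top"),cv2.COLOR_RGB2BGR)
cv2.imwrite("pics/top1.png",np.hstack([rect("top",im,(.5125,.1612),z,n=400) for z in(.057,.064)]))
print(get_state()["tcp_pos"])
E
```

```text
[ 0.17565859 -0.03628614  0.25130965]
```

View pics/top1.png

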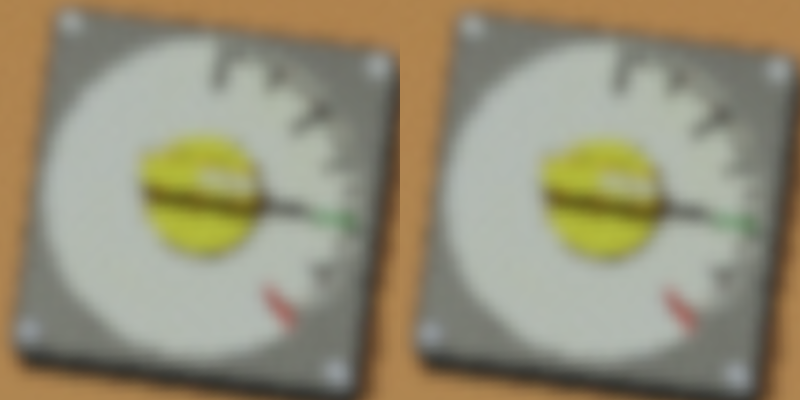

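The top view confirms it: the pointer (262,202)–(310,212) runs straight onto the green tick (335,217), both at about 8° below horizontal from the centre. Handing in.

```bash
python3 -c "
from workcell import env,get_state
s=get_state(); print(s['clock'],s['wrist_force'].round(2)); print(env.hand_in())"
```

```text
20.7 [ 0.81  0.15 -0.11]
the job is handed in; nothing more can be done
None
```

The yellow-knob timer is set to 20 minutes and the job is handed in, at about 21 s of the 64 s allowed; no verdict was reported.

- **Lean on the stop:** I gripped the yellow knob and wound it clockwise until the joint torque began to rise, at about 3.12 rad. I then leaned on the stop for roughly a second with about 0.34 N m at the wrist. That is about 0.28–0.42 N m of spring moment, depending on which way friction acted, so inside the firm range and below the 0.6 N m limit.
- **Setting 20 minutes:** I turned the knob back 96°, released it, and moved the arm clear.
- **Final checks:** The estimates disagreed slightly, but all fall within 1.52–1.68 rad:

| Check | Dial (rad) |
|---|---|
| Grip angle at release | 1.60 |
| Scene camera, pointer direction | 1.575 |
| Scene camera, pointer position | 1.56 |
| Top camera | pointer lined up with the green tick |

- **Everything else:** The arm worked only at the target timer and ended clear of everything, with wrist force near zero. I did not measure the other items again afterwards.

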